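# Index the tube on the dividing spindle three notches on and hold it for the camera

## Robot

A 6-joint arm with a two-finger parallel gripper is mounted at the origin on a cart in front of the work surface, level with it; the furniture and walls round the work are solid. World frame = base frame: x ahead of the robot, y to its left, z up, the work surface at z = 0. Lengths are in m, angles in rad, forces in N, time in s.
With the tool pointing down it reaches from about 0.275 to 0.85 m from the base axis. Payload 19 kg.
Tool frame: the origin (TCP) lies midway between the tips of the shut fingers; the grasp point (between the pads) lies 19 mm behind it (manip.tcp_to_grasp is the distance from the TCP to the grasp point, in m); z points along the fingers, y is the direction in which the jaws open and shut (so a half turn about z gives the same grasp; the last joint's range is limited). The gripper opens to 85 mm and grips with 20 to 120 N. Pads are 22 mm wide; open, the fingers measure 114 mm over their backs; the gripper's body (76 mm by 85 mm) begins 54 mm behind the grasp point. The pads swing forward as they close: fully open they stand 13 mm farther back than shut.
Start: joints at [-1.235, 0.15, 1.437, -0, 1.554, -0.134], TCP at [0.26, -0.513, 0.231] pointing down, gripper open.
Joint ranges: [-2.8, 2.8], [-0.68, 2.1], [0.12, 2.68], [-1.39, 4.53], [0.16, 2.79], [-2.81, 2.81]. Speed limits (rad/s): [1.89, 1.89, 2.22, 3.01, 3.01, 3.01].

## Interface

Orientations are given as a unit quaternion [w, x, y, z].
In Python, from bench import manip gives the robot as it stands.
- The arm moves only by the tool arm_command, never from a script. Its arguments are lists of equal length, an entry for each row: "linear": the shift along the tool's x, y, z in cm, a list of three; "twist": the turn about the tool's z in rad. In form: {"linear": [[tx, ty, tz], ...], "twist": [twist, ...]}. A call has 1 to 20 rows; each row shifts and turns the commanded pose from where the row before left it, along the tool's axes as they then stand; what a row does not reach is not made up. A row lasts 1/12 s, in which the tool goes at most 41.7 mm and 7.16 degrees, less where a joint would pass 70% of its speed; a pose out of reach is approached as far as the arm can. A call with a gripper value outside its range is refused whole. "jaw" is the opening in per cent of the stroke, from 0 (shut) to 100 (fully open), set as the call begins (left out, the last holds). The fingers move at their own pace and stop on an object; "squeeze" is the grip in N (left out, the last holds). Time passes only in rows, so rows that do not move let the fingers close. It gives the time, the measured TCP pose, the force and the opening at its end, in the units of the state.
- manip.observe(): the state, without advancing time (a new reading comes with each control period).
- manip.snapshot(name): name is "scene" or "top"; returns a dict with "color" (480x640x3 uint8, blue, green, red), "z_map" (480x640 float32, m along the optical axis (not along the pixel's ray), 0 where there is no reading), "fx", "fy", "cx", "cy" (pixels), "T" (4x4, takes a point from camera to world coordinates). Camera axes: x right, y down, z forward; pixel columns grow to the right and rows downward; lengths in m; the calibration is good to about 2 mm. A picture is of the moment at which its call begins.
- manip.finish_job(): hands the job in, once; it reports no verdict.
Trained networks look in a picture, given as the dict that the camera call returned (one of the last four; its "shot" number tells which), for a name from the list of things; names that differ only in an ending like _2 or _b are one class to them, and where a whole thing is asked for, a point or a joint stands for the part that bears it (a point fixed in the world has none). Each returns a list of dicts, best first, with "score" (0 to 1); they miss things now and then, are a little off and sometimes report something else, mostly with a low value. They report only what shows in the picture. A call takes as long as a camera call.
- manip.trace(query, picture): "region" (480x640 bool, what is visible of it) and "rect" ([centre column, centre row, width, height] in pixels, round what is visible of it).
The state is a dict: "time": time; "qpos": joint angles; "dq": joint speeds; "joint_efforts": joint torques, N m; "tcp_pos": TCP position; "eef_rot": TCP orientation; "ft_force": force on the tool from outside, world axes, zero at the start; "ft_torque": the same for the moment, N m; "opening": finger opening in m.
Only numpy, scipy, OpenCV 4.12 (cv2) and the standard library are available. Lean on these libraries where they do the work, as an engineer would, in place of code of your own. Each camera call takes 0.05 s, during which the arm holds its last target.

## Task

First tilt the camera's little screen up by its pull tab to about 45 degrees and let it stand there by itself, so that the picture can be seen from the bench. Then take the wing grip on top of the tube spindle and turn it clockwise, seen from above, click by click to the third notch from where it rests now (a sixth of a turn), without running on into the fourth and without upsetting the things lying about. Finish while still holding the wing grip at the third notch: do not let go, the camera needs the tube held still.

Things in the scene. Friction and masses are not known exactly. Their poses are not given: they have to be found in the camera images.
- display_base: grey base of the camera's display, 150 x 166 x 26 mm high, fixed to the bench; origin at the centre of its underside, x pointing from its row of keys (robot side) to its back, z up. It and the tube stage stand side by side in either order
- screen_hinge (a point): middle of the screen's hinge line, 45 mm in front of the base's centre (along its -x), 34.5 mm above the bench; hinge line along the base's y; fixed to the base
- screen (a joint): tilt of the screen, rad: 0 lies flat on the base, face up; grows as the far edge is raised (the screen turns about its near edge), pi/4 = 45 degrees, 1.75 the end. Stiff friction hinge: it stays where it is left and takes about 4 to 8 N at the tab to raise
- screen_tab (a point): centre of the gripping part of the pull tab in the middle of the screen's far edge: the tab is 26 mm wide (y), 9 mm thick (z), sticks out 29 mm (x) beyond the screen's edge (from 119 to 148 mm from the hinge), and this point lies 135 mm from the hinge line. x points away from the hinge in the plane of the screen, z out of its face. Flat, it is 34.5 mm above the bench with free air under it behind the base; screen plate 116 x 154 x 11 mm
- tube_stage: aluminium base plate 205 x 120 x 10 mm of the dividing spindle, fixed to the bench; origin on the spindle's axis at bench height, x towards the camera on its post (its top 81 mm high, lens 59 mm behind the axis); the sprung plunger with its roller is on the other side, towards the robot
- spindle (a joint): angle of the spindle, rad, positive clockwise seen from above. Index plate with 18 notches, 20 degrees (0.349 rad) apart, under a sprung roller: rests at about 0 at the start (long line with a dot at the roller); the third notch on is at 1.047 (the next long line at the roller). Each click takes up to about 0.3 N m (a firm grip), and beyond half-way (0.175 rad) the spindle is drawn into the next notch by itself; no lock
- spindle_grip (a point): point on the spindle's vertical axis at the height to grip the wing, 127.5 mm above the bench. The black wing is a flat upright plate 44 mm long (this point's x), 12 mm thick (this point's y), from 107 to 137 mm above the bench, on top of a black tube (diameter 27 mm) clamped under a 31 mm washer; the point turns with the spindle, z up
- lot_stamp: rubber stamp with a wooden handle, 25 x 34 x 64 mm, stands loose between the two devices, leave it alone; origin under its centre
- ink_pad: closed flat blue ink pad, 58 x 88 x 11 mm, loose between the two devices, leave it alone; origin under its centre
- tape_roll: small roll of black tape, 62 x 59 x 19 mm, loose behind the ink pad, leave it alone; origin under its centre

How it is judged:
By the outcome, as a careful person would: the job done as asked, in the order asked, and still so for the second after the job is handed in, while the arm keeps its last pose, push and grip.
It also fails if it takes over 58 s, if anything falls off the work surface, if the arm or the gripper's body presses on something with over 40 N, if the wrist force passes 120 N, or if a joint passes its speed limit or range.

## Working session

There is one attempt and no reset: what is moved stays moved. The work goes in short steps, Python scripts to look and compute and a tool call to move; the robot and the scene stay as the last step left them, time stands still between calls to the robot, and variables do not carry over. Pictures are saved under pics/ and viewed, and the job is handed in when it is done.

Besides the shell and the picture viewer there is one more tool, called after ">>>" as a command line: name --pt "numbers of a row" for each row, then --argument value for the rest. arm_command: Moves the arm, as the interface text tells. Its arguments: {"type":"object","properties":{"linear":{"type":"array"},"twist":{"type":"array"},"jaw":{"type":"number"},"squeeze":{"type":"number"}},"required":["linear","twist"]}

```bash
mkdir -p pics; ls; python3 - <<'E'
from bench import manip
import cv2, numpy as np
print(manip.observe())
for n in("scene","top"):
    s=manip.snapshot(n); cv2.imwrite(f"pics/{n}0.png",s["color"]); print(n,s["fx"],s["cx"],s["cy"],s["T"],s["shot"])
    np.savez(f"{n}0.npz",**{k:s[k] for k in("color","z_map","fx","fy","cx","cy","T")})
    for q in ["display_base","screen","screen_tab","tube_stage","spindle","lot_stamp","ink_pad","tape_roll"]:
        for d in manip.trace(q,s)[:2]:
            m=d["region"]&(s["z_map"]>0); v,u=np.nonzero(m); z=s["z_map"][m]
            if len(z)==0: print(q,d["score"],d["rect"]);continue
            P=np.c_[(u-s["cx"])*z/s["fx"],(v-s["cy"])*z/s["fy"],z,np.ones(len(z))]@s["T"].T
            print(q,round(d["score"],2),np.round(d["rect"]),len(z),np.round(np.median(P[:,:3],0),3),np.round(np.percentile(P[:,:3],[1,99],axis=0),3).tolist())
E
```

```text
pics
{'time': 0.0, 'qpos': array([-1.23499952e+00,  1.50989056e-01,  1.43799950e+00, -7.79274239e-06,
        1.55383416e+00, -1.33955477e-01]), 'dq': array([-0.00018681,  0.00099602,  0.00069973,  0.00119081, -0.00087044,
        0.00140741]), 'joint_efforts': array([-3.21268068e-03, -7.13066983e+01, -5.70882154e+01, -3.32902264e-04,
        8.81959742e-03,  3.74280387e-05]), 'tcp_pos': array([ 0.26020358, -0.51247998,  0.23068943]), 'eef_rot': array([-6.11508508e-04,  9.72542973e-01,  2.32722554e-01, -6.58399148e-05]), 'ft_force': array([-0.63335549, -1.06429097, -0.9544172 ]), 'ft_torque': array([-0.02503695,  0.01378425, -0.00381183]), 'opening': 0.085325387237003}
scene 500.74088547082397 319.0618259457053 240.69508893715795 [[-0.71576017 -0.31106872  0.62523886 -0.02002804]
 [-0.69833456  0.32398311 -0.63825057  0.68664306]
 [-0.00402704 -0.89346024 -0.44912424  0.49926397]
 [ 0.          0.          0.          1.        ]] 1
display_base 0.74 [275. 324. 135.  95.] 7904 [0.477 0.28  0.039] [[0.421, 0.186, 0.004], [0.591, 0.345, 0.044]]
screen 0.86 [267. 312. 117.  69.] 4602 [0
[... 1769 characters left out ...]
0.456, 0.184, 0.038], [0.593, 0.335, 0.048]]
tube_stage 0.95 [445. 259.  90. 128.] 8827 [ 0.534 -0.067  0.012] [[0.443, -0.138, 0.006], [0.641, -0.011, 0.139]]
spindle 0.84 [448. 265.  60.  57.] 2574 [ 0.528 -0.07   0.035] [[0.489, -0.12, 0.027], [0.577, -0.033, 0.14]]
lot_stamp 0.51 [329. 333.  18.  10.] 275 [0.425 0.114 0.059] [[0.413, 0.097, 0.001], [0.436, 0.131, 0.065]]
ink_pad 0.98 [326. 264.  39.  54.] 1823 [0.54  0.124 0.012] [[0.497, 0.094, 0.006], [0.584, 0.154, 0.016]]
ink_pad 0.74 [239. 279. 101. 110.] 9619 [0.497 0.257 0.042] [[0.424, 0.178, 0.016], [0.589, 0.341, 0.048]]
tape_roll 0.71 [325. 203.  37.  38.] 820 [0.643 0.121 0.019] [[0.615, 0.092, -0.001], [0.673, 0.149, 0.023]]
```

View pics/scene0.png

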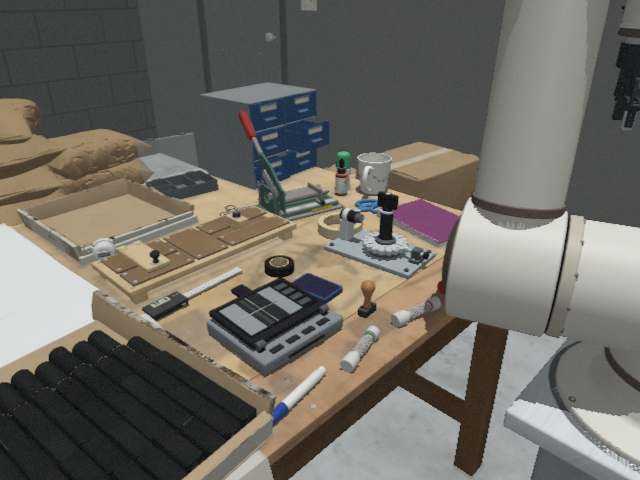

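View pics/top0.png

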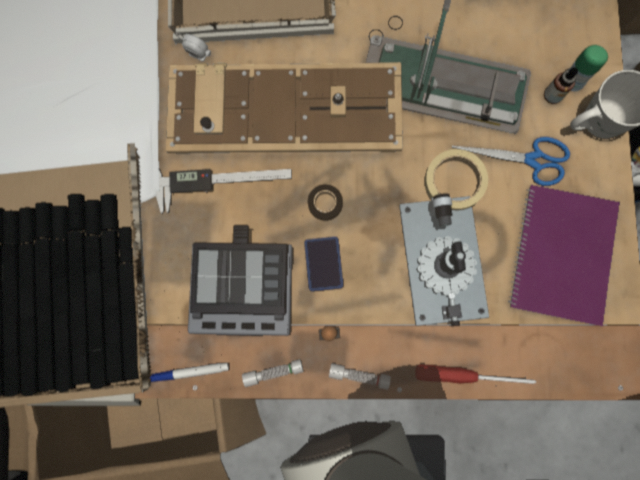

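```bash
python3 - <<'E'
import cv2, numpy as np
for n,zr in(("top",(0.03,0.05)),("top",(.125,.15)),("scene",(.03,.05)),("scene",(.105,.15)),("top",(.006,.02)),):
    s=np.load(n+"0.npz"); z=s["z_map"]; v,u=np.nonzero(z>0); zz=z[v,u]
    P=(np.c_[(u-s["cx"])*zz/s["fx"],(v-s["cy"])*zz/s["fy"],zz,np.ones(len(zz))]@s["T"].T)[:,:3]
    for nm,b in(("disp",(.40,.65,.165,.36)),("tube",(.43,.66,-.16,.0))):
        m=(P[:,0]>b[0])&(P[:,0]<b[1])&(P[:,1]>b[2])&(P[:,1]<b[3])&(P[:,2]>zr[0])&(P[:,2]<zr[1])
        Q=P[m]
        if len(Q)<20: continue
        r=cv2.minAreaRect((Q[:,:2]*1000).astype(np.float32))
        print(n,zr,nm,len(Q),r,np.median(Q,0).round(4))
s=np.load("top0.npz")["color"]
a=cv2.resize(s[200:330,390:500],None,fx=4.5,fy=4.5,interpolation=cv2.INTER_CUBIC)
b=np.load("scene0.npz")["color"]; b=cv2.resize(b[170:300,330:440],None,fx=4.5,fy=4.5,interpolation=cv2.INTER_CUBIC)
cv2.imwrite("pics/crop0.png",np.hstack([a,b])[:, :800] if 0 else cv2.resize(np.hstack([a,b]),(800,473)))
c=cv2.resize(s[190:350,170:310],None,fx=3.7,fy=3.7,interpolation=cv2.INTER_CUBIC); cv2.imwrite("pics/crop1.png",c)
E
```

```text
top (0.03, 0.05) disp 7364 ((513.7294311523438, 260.314453125), (159.95021057128906, 174.09556579589844), 89.20052337646484) [0.5117 0.2587 0.0432]
top (0.03, 0.05) tube 2262 ((547.5379638671875, -77.04090881347656), (93.67325592041016, 221.03990173339844), 87.62075805664062) [ 0.5213 -0.0726  0.034 ]
top (0.125, 0.15) tube 312 ((532.9335327148438, -75.73619079589844), (16.304330825805664, 43.17589569091797), 89.49835205078125) [ 0.5322 -0.0746  0.1377]
scene (0.03, 0.05) disp 4654 ((522.1337890625, 261.11871337890625), (155.76239013671875, 154.2611083984375), 89.0191879272461) [0.5034 0.2709 0.0412]
scene (0.03, 0.05) tube 858 ((536.8988037109375, -68.62234497070312), (198.4567108154297, 89.84256744384766), 26.913908004760742) [ 0.5239 -0.0644  0.0323]
scene (0.105, 0.15) tube 333 ((532.3809814453125, -73.35797119140625), (43.79011535644531, 18.919843673706055), 2.0458686351776123) [ 0.5294 -0.0704  0.1238]
top (0.006, 0.02) disp 112 ((524.338134765625, 258.5926818847656), (173.4733123779297, 239.26376342773438), 85.83617401123047) [0.4449 0.2243 0.0158]
top (0.006, 0.02) tube 5353 ((552.3103637695312, -76.86322021484375), (217.00144958496094, 126.5097427368164), 6.328314781188965) [ 0.5495 -0.0604  0.0106]
```

View pics/crop0.png

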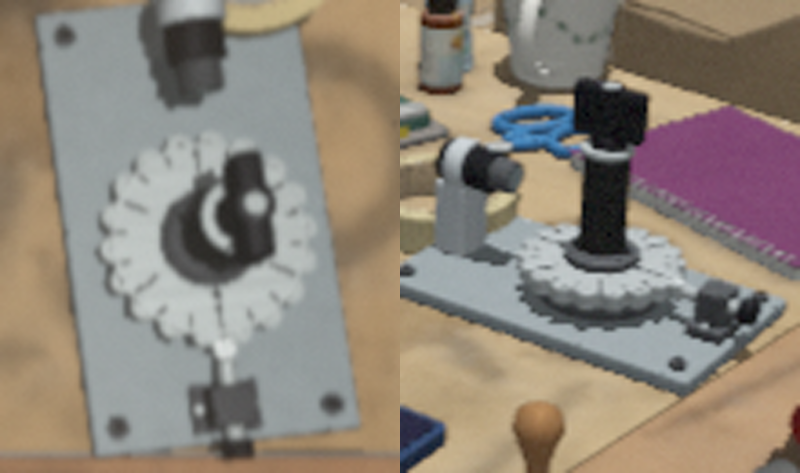

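View pics/crop1.png

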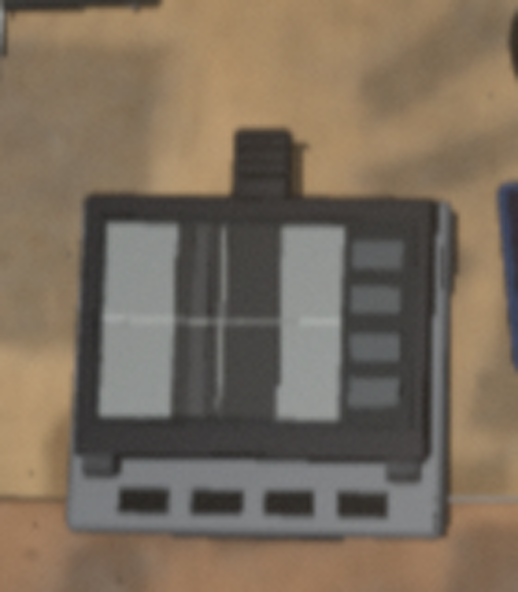

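```bash
cat > h.py <<'E'
import numpy as np
def ray(s,u,v,z):
    T=s["T"]; d=T[:3,:3]@np.array([(u-s["cx"])/s["fx"],(v-s["cy"])/s["fy"],1.]); o=T[:3,3]
    return o+d*(z-o[2])/d[2]
def cloud(s):
    z=s["z_map"]; v,u=np.nonzero(z>0); zz=z[v,u]
    return (np.c_[(u-s["cx"])*zz/s["fx"],(v-s["cy"])*zz/s["fy"],zz,np.ones(len(zz))]@s["T"].T)[:,:3],u,v
E
python3 - <<'E'
from h import *
import cv2
t=np.load("top0.npz"); f=3.7
for n,z,l in(("tab",.039,[(235,130),(291,130),(233,197),(291,198)]),("scr",.040,[(85,198),(437,202),(76,455),(430,460)]),("base",.026,[(68,528),(440,533)])):
    print(n,[ray(t,170+(a-.5)/f,190+(b-.5)/f,z)[:2].round(4).tolist() for a,b in l])
P,u,v=cloud(t)
def box(P,b): return P[(P[:,0]>b[0])&(P[:,0]<b[1])&(P[:,1]>b[2])&(P[:,1]<b[3])&(P[:,2]>b[4])&(P[:,2]<b[5])]
def pca(Q):
    c=Q[:,:2].mean(0);w,V=np.linalg.eigh(np.cov((Q[:,:2]-c).T)); a=V[:,1]; a=a*np.sign(a[0]); return c.round(4),np.degrees(np.arctan2(a[1],a[0])).round(2),np.sqrt(12*w).round(4)
print("wing",pca(box(P,(.49,.58,-.12,-.02,.13,.15))))
print("tab",pca(box(P,(.588,.64,.22,.30,.03,.05))), np.median(box(P,(.595,.62,.24,.27,.03,.05))[:,2:]))
print("plate",cv2.minAreaRect((box(P,(.44,.66,-.15,0,.007,.014))[:,:2]*1000).astype(np.float32)))
# plate edges: crop0 scale ~ (110*4.5->400/495)
k=4.5*400/495*110/110; 
sx=400/110; sy=473/130
for a,b in[(40,15),(300,5),(95,455),(357,428)]:
    print("plate corner",ray(t,390+a/sx-.5,200+b/sy-.5,.010)[:2].round(4))
s=np.load("scene0.npz");P,u,v=cloud(s)
Q=box(P,(.49,.58,-.12,-.02,.106,.14)); print("scene wing",len(Q),pca(Q)); Q=box(P,(.49,.58,-.12,-.02,.1355,.14)); print("scene wing top",len(Q),pca(Q))
E
```

```text
tab [[0.5994, 0.2705], [0.5993, 0.2456], [0.5693, 0.2707], [0.5687, 0.245]]
scr [[0.569, 0.3361], [0.5665, 0.1804], [0.456, 0.3361], [0.4538, 0.1824]]
base [[0.425, 0.342], [0.4229, 0.179]]
wing (array([ 0.533 , -0.0753]), np.float64(6.68), array([0.0139, 0.0417]))
tab (array([0.5941, 0.2579]), np.float64(88.65), array([0.0132, 0.0257])) 0.043526658502505644
plate ((552.27197265625, -76.79862213134766), (217.030029296875, 126.4177017211914), 6.24824857711792)
plate corner [ 0.6403 -0.0062]
plate corner [ 0.6443 -0.1258]
plate corner [ 0.4384 -0.0266]
plate corner [ 0.4503 -0.1434]
scene wing 328 (array([ 0.53 , -0.071]), np.float64(9.47), array([0.0113, 0.0444]))
scene wing top 35 (array([ 0.5335, -0.0747]), np.float64(8.1), array([0.0136, 0.04  ]))
```

>>> arm_command --pt "0 0 0" --pt "0 0 0" --pt "0 0 0" --pt "0 0 0" --pt "0 0 0" --twist '[0.121,0.121,0.121,0.121,0]' --jaw 60

```text
time: 1.32
tcp_pos: [0.2603, -0.5127, 0.2313]
eef_rot: [-0.0, 1.0, -0.01, -0.0]
ft_force: [-0.3, 0.5, 0.5]
opening: 0.051
```

>>> arm_command --pt "1.2 -2.8 0" --pt "1.2 -2.8 0" --pt "1.2 -2.8 0" --pt "1.2 -2.8 0" --pt "1.2 -2.8 0" --pt "1.2 -2.8 0" --pt "1.2 -2.8 0" --pt "1.2 -2.8 0" --pt "1.2 -2.8 0" --pt "1.2 -2.8 0" --pt "1.2 -2.8 0" --pt "1.2 -2.8 0" --pt "1.2 -2.8 0" --pt "1.2 -2.8 0" --pt "1.2 -2.8 0" --pt "1.2 -2.8 0" --pt "1.2 -2.8 0" --pt "1.2 -2.8 0" --pt "1.2 -2.8 0" --pt "1.2 -2.8 0" --twist '[0,0,0,0,0,0,0,0,0,0,0,0,0,0,0,0,0,0,0,0]'

```text
time: 2.98
tcp_pos: [0.5086, 0.0454, 0.2315]
eef_rot: [-0.0, 1.0, -0.005, 0.0]
ft_force: [0.7, -0.9, 0.6]
opening: 0.0515
```

```bash
python3 - <<'E'
from bench import manip
o=manip.observe();print(o["tcp_pos"],o["eef_rot"],o["qpos"])
E
```

```text
[0.50858197 0.04544247 0.23146351] [-1.18400534e-05  9.99989743e-01 -4.52558622e-03  1.79754864e-04] [-6.18954721e-02  1.53116400e-02  1.58292998e+00  4.42719721e-05
  1.54299348e+00  1.51795084e+00]
```

>>> arm_command --pt "1 -2.66 0" --pt "1 -2.66 0" --pt "1 -2.66 0" --pt "1 -2.66 0" --pt "1 -2.66 0" --pt "1 -2.66 0" --pt "1 -2.66 0" --pt "1 -2.66 0" --pt "0 0 4" --pt "0 0 4" --pt "0 0 4" --pt "0 0 2" --pt "0 0 0" --pt "0 0 0" --twist '[0,0,0,0,0,0,0,0,0,0,0,0,0,0]'

```text
time: 4.15
tcp_pos: [0.5911, 0.2554, 0.0913]
eef_rot: [0.0, 1.0, -0.006, -0.001]
ft_force: [0.6, 0.2, 0.9]
opening: 0.0512
```

```bash
python3 - <<'E'
from bench import manip
import cv2
o=manip.observe();print(o["tcp_pos"],o["eef_rot"],o["qpos"],o["ft_force"])
s=manip.snapshot("top");t=manip.snapshot("scene")
c=cv2.resize(s["color"][150:350,150:350],(400,400));d=cv2.resize(t["color"][210:390,180:360],(400,400))
cv2.imwrite("pics/a1.png",cv2.hconcat([c,d]))
E
```

```text
[0.59108421 0.25544682 0.09131834] [ 1.30716636e-04  9.99983931e-01 -5.63452023e-03 -6.09944172e-04] [2.88319029e-01 3.71126543e-01 1.44962437e+00 1.06506406e-04
 1.32208505e+00 1.87035818e+00] [0.63795807 0.19008819 0.89724664]
```

View pics/a1.png

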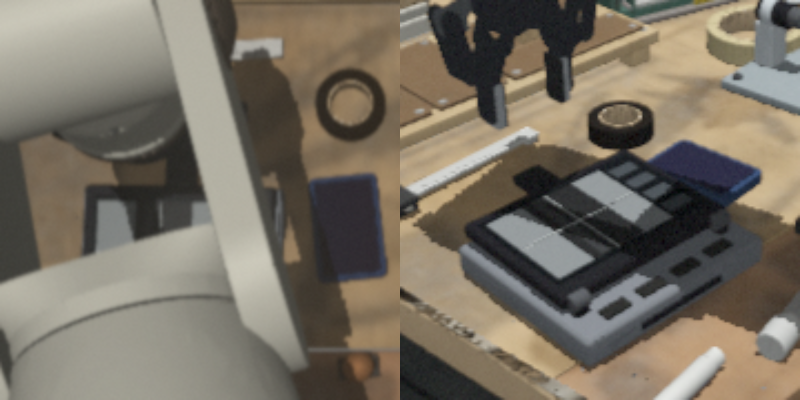

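>>> arm_command --pt "0 -0.25 2" --pt "0 0 2" --pt "0 0 2" --pt "0 0 1.1" --pt "0 0 0" --pt "0 0 0" --twist '[0,0,0,0,0,0]'

```text
time: 4.75
tcp_pos: [0.5919, 0.2581, 0.0217]
eef_rot: [-0.0, 1.0, -0.007, 0.001]
ft_force: [0.5, -0.3, 0.2]
opening: 0.0513
```

>>> arm_command --pt "0 0 0" --pt "0 0 0" --pt "0 0 0" --pt "0 0 0" --pt "0 0 0" --pt "0 0 0" --pt "0 0 0" --pt "0 0 0" --twist '[0,0,0,0,0,0,0,0]' --jaw 0 --squeeze 45

```text
time: 5.42
tcp_pos: [0.5921, 0.2576, 0.0217]
eef_rot: [0.0, 1.0, -0.007, 0.001]
ft_force: [1.1, -5.6, 3.0]
opening: 0.0251
```

```bash
cat > look.py <<'E'
import sys,cv2
from bench import manip
o=manip.observe();print(o["time"],o["tcp_pos"].round(4),o["eef_rot"].round(4),o["ft_force"].round(1),o["ft_torque"].round(2),o["opening"],"q6",o["qpos"][5])
t=manip.snapshot("scene"); x0,x1,y0,y1=map(int,sys.argv[2:6])
cv2.imwrite(sys.argv[1],cv2.resize(t["color"][y0:y1,x0:x1],(600,600*(y1-y0)//(x1-x0)),interpolation=cv2.INTER_CUBIC))
import numpy as np; np.savez("last.npz",**{k:t[k] for k in("color","z_map","fx","fy","cx","cy","T")})
E
python3 look.py pics/a2.png 180 360 210 390
```

```text
5.4167 [0.5921 0.2576 0.0217] [ 1.0e-04  1.0e+00 -7.2e-03  1.0e-03] [ 1.1 -5.6  3. ] [-0.8  -0.14 -0.01] 0.025120055496106342 q6 1.8769814740659374
```

View pics/a2.png

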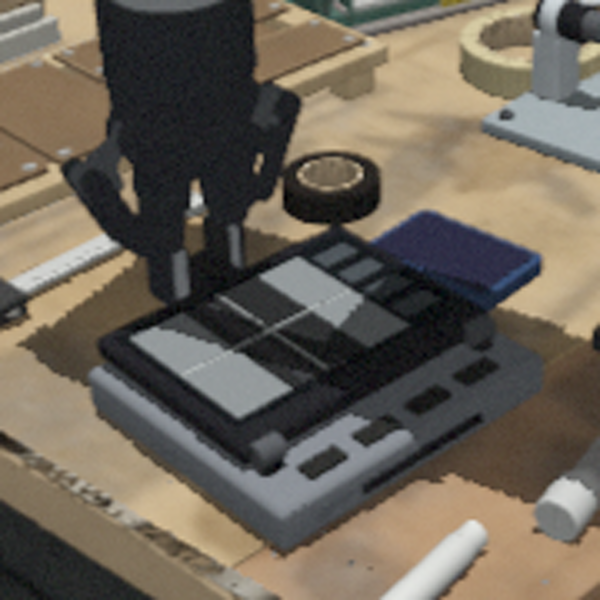

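>>> arm_command --pt "-0.01 0 -0.55" --pt "-0.03 0 -0.55" --pt "-0.055 0 -0.55" --pt "-0.075 0 -0.55" --pt "-0.1 0 -0.545" --pt "-0.115 0 -0.54" --pt "-0.14 0 -0.535" --pt "-0.16 0 -0.53" --pt "-0.18 0 -0.52" --pt "-0.2 0 -0.52" --pt "0 0 0" --twist '[0,0,0,0,0,0,0,0,0,0,0]'

```text
time: 6.38
tcp_pos: [0.5794, 0.2578, 0.0749]
eef_rot: [0.0, 1.0, -0.007, -0.001]
ft_force: [-8.1, -6.6, -4.3]
opening: 0.0248
```

```bash
python3 look.py pics/a3.png 180 360 210 390
```

```text
6.3833 [0.5794 0.2578 0.0749] [ 5.0e-04  1.0e+00 -7.0e-03 -1.1e-03] [-8.1 -6.6 -4.3] [-0.96  1.03 -0.05] 0.02477354675342451 q6 1.8821953289062392
```

View pics/a3.png

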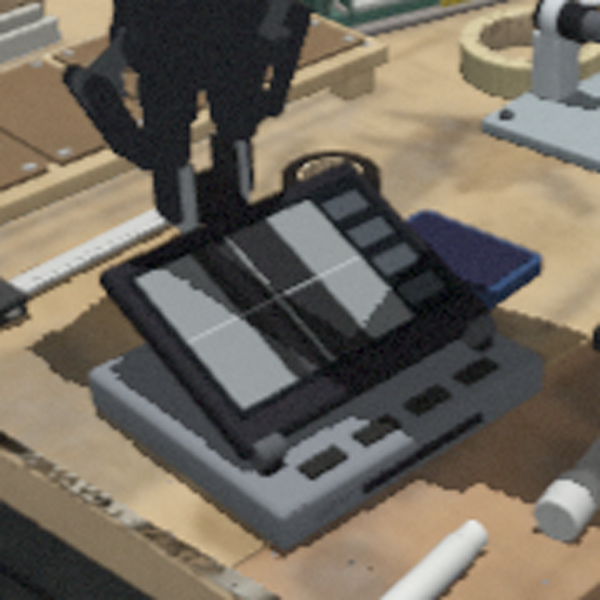

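>>> arm_command --pt "-0.24 0 -0.505" --pt "-0.25 0 -0.5" --pt "-0.27 0 -0.485" --pt "-0.29 0 -0.48" --pt "-0.31 0 -0.465" --pt "-0.32 0 -0.455" --pt "-0.34 0 -0.44" --pt "-0.36 0 -0.43" --pt "-0.38 0 -0.41" --pt "-0.39 0 -0.4" --pt "0 0 0" --twist '[0,0,0,0,0,0,0,0,0,0,0]'

```text
time: 7.35
tcp_pos: [0.5477, 0.2583, 0.1204]
eef_rot: [0.0, 1.0, -0.007, -0.001]
ft_force: [-8.6, -6.5, -6.9]
opening: 0.0247
```

```bash
python3 look.py pics/a4.png 180 360 210 390
cat > tilt.py <<'E'
from h import *
import cv2
s=np.load("last.npz"); P,u,v=cloud(s)
# screen face plane via ransac on candidate points
m=(P[:,0]>.44)&(P[:,0]<.60)&(P[:,1]>.19)&(P[:,1]<.335)&(P[:,2]>.05)&(P[:,2]<.135)
Q=P[m]; rng=np.random.default_rng(0); best=None
for _ in range(600):
    a,b,c=Q[rng.choice(len(Q),3,False)]; n=np.cross(b-a,c-a); l=np.linalg.norm(n)
    if l<1e-6: continue
    n/=l; i=abs((Q-a)@n)<.002
    if best is None or i.sum()>best.sum(): best=i
R=Q[best]; c=R.mean(0); n=np.linalg.svd(R-c)[2][2]; n*=np.sign(n[2])
print("inliers",best.sum(),len(Q),"n",n.round(3),"tilt deg",np.degrees(np.arctan2(-n[0],n[2])).round(2),"c",c.round(3))
E
python3 tilt.py
```

```text
7.35 [0.5477 0.2583 0.1204] [ 4.e-04  1.e+00 -7.e-03 -9.e-04] [-8.6 -6.5 -6.9] [-0.93  0.94 -0.1 ] 0.024669708321660773 q6 1.8983831759714036
inliers 4754 5418 n [-0.707  0.011  0.707] tilt deg 45.01 c [0.496 0.267 0.086]
```

View pics/a4.png

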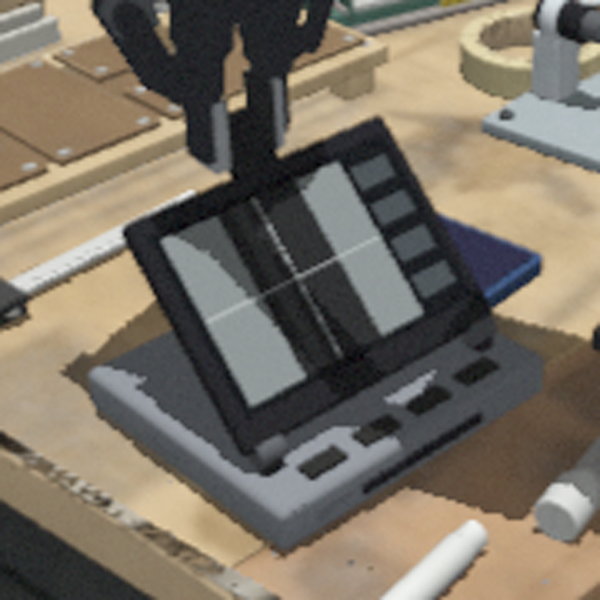

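>>> arm_command --pt "0 0 0" --pt "0 0 0" --pt "0 0 0" --pt "0 0 0" --pt "0 0 0" --pt "0 0 0" --twist '[0,0,0,0,0,0]' --jaw 55

```text
time: 7.9
tcp_pos: [0.5492, 0.2587, 0.1201]
eef_rot: [-0.0, 1.0, -0.007, 0.0]
ft_force: [-0.4, -0.3, -0.1]
opening: 0.0468
```

```bash
python3 look.py pics/a5.png 180 360 210 390; python3 tilt.py
```

```text
7.9 [0.5492 0.2587 0.1201] [-1.0e-04  1.0e+00 -7.1e-03  2.0e-04] [-0.4 -0.3 -0.1] [-0.03  0.01  0.01] 0.04682801137585832 q6 1.8981369799493355
inliers 4747 5493 n [-0.704  0.012  0.71 ] tilt deg 44.72 c [0.497 0.267 0.087]
```

>>> arm_command --pt "0 0 -1" --pt "0 0 -2" --pt "0 0 -3" --pt "0 0 -3" --pt "0 0 -3" --pt "0 0 0" --twist '[0,0,0,0,0,0]'

```text
time: 8.45
tcp_pos: [0.5505, 0.2591, 0.2471]
eef_rot: [-0.001, 1.0, -0.007, 0.004]
ft_force: [-0.1, 0.5, 0.7]
opening: 0.047
```

```bash
python3 look.py pics/a6.png 180 360 210 390; python3 tilt.py
```

```text
8.45 [0.5505 0.2591 0.2471] [-0.0014  1.     -0.0071  0.004 ] [-0.1  0.5  0.7] [-0.02 -0.01  0.03] 0.046969823430509025 q6 1.8982256044351133
inliers 4712 5315 n [-0.706  0.012  0.709] tilt deg 44.88 c [0.496 0.267 0.086]
```

View pics/a6.png

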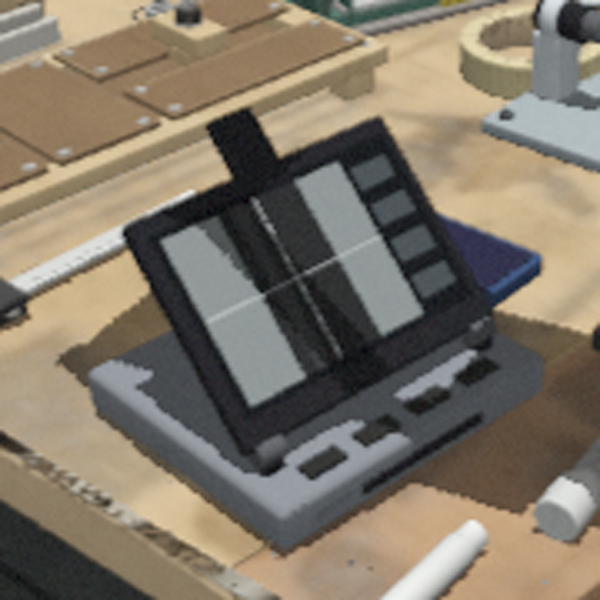

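>>> arm_command --pt "-0.13 3.34 0" --pt "-0.13 3.34 0" --pt "-0.13 3.34 0" --pt "-0.13 3.34 0" --pt "-0.13 3.34 0" --pt "-0.13 3.34 0" --pt "-0.13 3.34 0" --pt "-0.13 3.34 0" --pt "-0.13 3.34 0" --pt "-0.13 3.34 0" --pt "0 0 0" --pt "0 0 0" --pt "0 0 0" --pt "0 0 0" --twist '[0,0,0,0,0,0,0,0,0,0,-0.064,-0.064,0,0]'

```text
time: 9.67
tcp_pos: [0.5312, -0.0751, 0.2396]
eef_rot: [-0.0, 0.998, 0.056, -0.0]
ft_force: [1.0, 0.4, -0.6]
opening: 0.0468
```

```bash
python3 look.py pics/b1.png 310 460 150 300; python3 -c "
from h import *
s=np.load('last.npz');P,u,v=cloud(s)
Q=P[(P[:,0]>.49)&(P[:,0]<.58)&(P[:,1]>-.12)&(P[:,1]<-.02)&(P[:,2]>.11)&(P[:,2]<.142)];print(Q.min(0),Q.max(0),len(Q))"
```

```text
9.6667 [ 0.5312 -0.0751  0.2396] [-2.000e-04  9.984e-01  5.590e-02 -3.000e-04] [ 1.   0.4 -0.6] [-0.01 -0.02 -0.05] 0.04679072221793244 q6 1.1747386066044132
[ 0.51023507 -0.08293339  0.11015764] [ 0.55405135 -0.06507037  0.13833056] 297
```

View pics/b1.png

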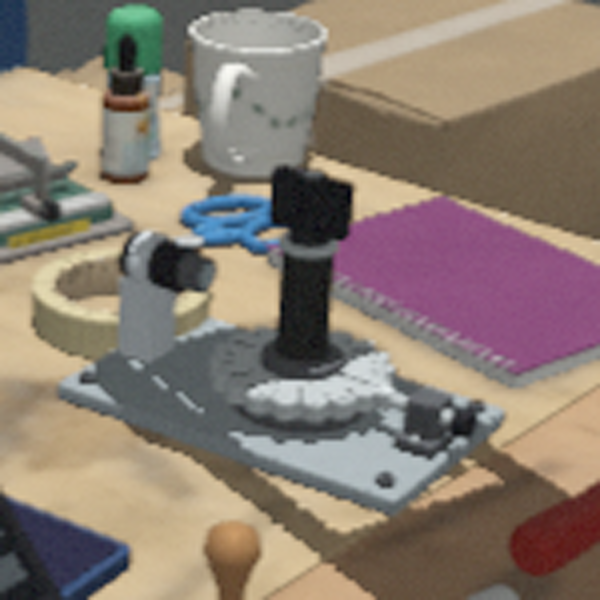

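>>> arm_command --pt "0.1 0 3" --pt "0 0 3" --pt "0 0 2.5" --pt "0 0 2" --pt "0 0 1.5" --pt "0 0 1.1" --pt "0 0 0" --pt "0 0 0" --twist '[0,0,0,0,0,0,0,0]'

```text
time: 10.38
tcp_pos: [0.5324, -0.0748, 0.1091]
eef_rot: [-0.0, 0.998, 0.057, -0.0]
ft_force: [0.2, -0.7, -0.2]
opening: 0.0469
```

```bash
python3 look.py pics/b2.png 310 460 150 300
```

```text
10.3833 [ 0.5324 -0.0748  0.1091] [-1.000e-04  9.984e-01  5.670e-02 -2.000e-04] [ 0.2 -0.7 -0.2] [-0.02  0.01  0.03] 0.04689635385720847 q6 1.174300265751053
```

View pics/b2.png

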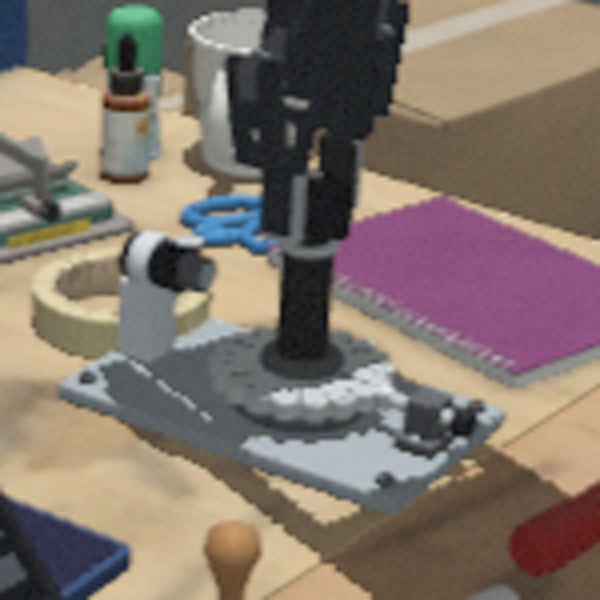

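>>> arm_command --pt "0 0 -0.2" --pt "0 0 0" --pt "0 0 0" --pt "0 0 0" --pt "0 0 0" --pt "0 0 0" --pt "0 0 0" --pt "0 0 0" --pt "0 0 0" --pt "0 0 0" --twist '[0,0,0,0,0,0,0,0,0,0]' --jaw 0 --squeeze 100

```text
time: 11.27
tcp_pos: [0.5331, -0.077, 0.1124]
eef_rot: [0.002, 0.998, 0.056, 0.001]
ft_force: [-0.8, -15.9, 8.5]
opening: 0.0103
```

```bash
python3 look.py pics/b3.png 310 460 150 300
```

```text
11.2667 [ 0.5331 -0.077   0.1124] [0.0018 0.9984 0.0565 0.0012] [ -0.8 -15.9   8.5] [-2.2   0.09 -0.03] 0.010295624710199895 q6 1.173599756301578
```

>>> arm_command --pt "0 0.15 -0.05" --pt "0 0.1 -0.05" --pt "0 0 0" --pt "0 0 0" --twist '[0,0,0,0]'

```text
time: 11.65
tcp_pos: [0.533, -0.0773, 0.1124]
eef_rot: [-0.0, 0.998, 0.057, 0.001]
ft_force: [2.8, 2.1, 3.8]
opening: 0.0102
```

```bash
python3 look.py pics/b4.png 310 460 150 300
```

```text
11.65 [ 0.533  -0.0773  0.1124] [-2.000e-04  9.984e-01  5.690e-02  6.000e-04] [2.8 2.1 3.8] [ 0.81 -0.53 -0.09] 0.010163101083985547 q6 1.1692394275144025
```

View pics/b4.png

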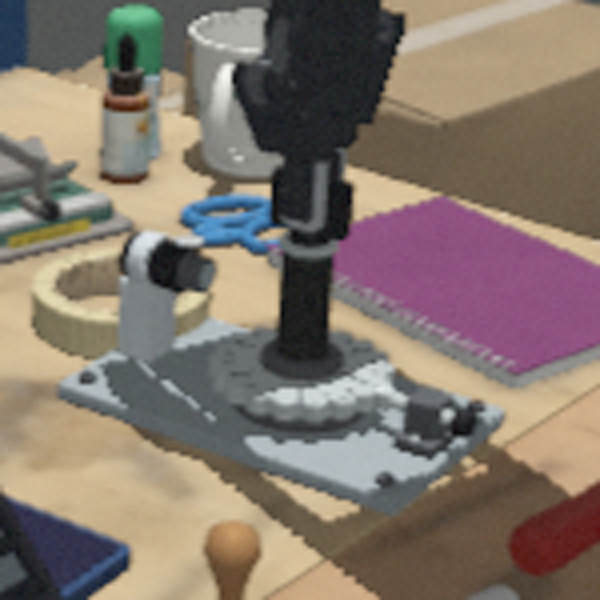

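>>> arm_command --pt "0 0 0" --pt "0 0 0" --pt "0 0 0" --pt "0 0 0" --pt "0 0 0" --pt "0 0 0" --pt "0 0 0" --pt "0 0 0" --pt "0 0 0" --pt "0 0 0" --pt "0 0 0" --pt "0 0 0" --pt "0 0 0" --twist '[0.035,0.035,0.035,0.035,0.035,0.035,0.035,0.035,0.035,0.035,0,0,0]' --squeeze 115

```text
time: 12.78
tcp_pos: [0.5331, -0.0771, 0.1124]
eef_rot: [-0.0, 0.993, -0.118, 0.001]
ft_force: [3.6, 5.5, 5.9]
opening: 0.0099
```

```bash
python3 look.py pics/b5.png 350 430 200 280
```

```text
12.7833 [ 0.5331 -0.0771  0.1124] [-4.000e-04  9.930e-01 -1.177e-01  6.000e-04] [3.6 5.5 5.9] [ 1.18 -0.54 -0.17] 0.009922678898892026 q6 1.519302180195282
```

View pics/b5.png

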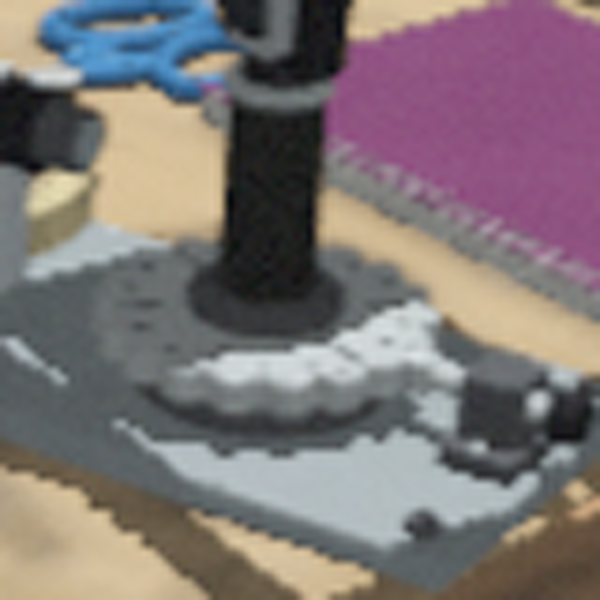

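>>> arm_command --pt "0 0 0" --pt "0 0 0" --pt "0 0 0" --pt "0 0 0" --pt "0 0 0" --pt "0 0 0" --pt "0 0 0" --pt "0 0 0" --pt "0 0 0" --pt "0 0 0" --pt "0 0 0" --pt "0 0 0" --pt "0 0 0" --twist '[0.035,0.035,0.035,0.035,0.035,0.035,0.035,0.035,0.035,0.035,0,0,0]'

```text
time: 13.92
tcp_pos: [0.5332, -0.0769, 0.1124]
eef_rot: [-0.001, 0.957, -0.289, 0.001]
ft_force: [3.2, 7.8, 6.2]
opening: 0.0098
```

```bash
python3 look.py pics/b6.png 350 430 200 280
```

```text
13.9167 [ 0.5332 -0.0769  0.1124] [-7.000e-04  9.574e-01 -2.888e-01  6.000e-04] [3.2 7.8 6.2] [ 1.35 -0.86 -0.14] 0.009843700726059487 q6 1.869269806005157
```

>>> arm_command --pt "0 0 0" --pt "0 0 0" --pt "0 0 0" --pt "0 0 0" --pt "0 0 0" --pt "0 0 0" --pt "0 0 0" --pt "0 0 0" --pt "0 0 0" --pt "0 0 0" --pt "0 0 0" --pt "0 0 0" --pt "0 0 0" --twist '[0.035,0.035,0.035,0.035,0.035,0.035,0.035,0.035,0.035,0.032,0,0,0]'

```text
time: 15.05
tcp_pos: [0.5334, -0.0767, 0.1124]
eef_rot: [-0.001, 0.893, -0.45, 0.001]
ft_force: [5.8, 9.1, 5.1]
opening: 0.0099
```

```bash
python3 look.py pics/b7.png 350 430 200 280; python3 - <<'E'
from bench import manip
import cv2
s=manip.snapshot("top"); cv2.imwrite("pics/top7.png",s["color"])
E
```

```text
15.05 [ 0.5334 -0.0767  0.1124] [-1.000e-03  8.932e-01 -4.497e-01  6.000e-04] [5.8 9.1 5.1] [ 1.59 -1.12 -0.24] 0.009885383681005765 q6 2.2162936105745774
```

View pics/b7.png

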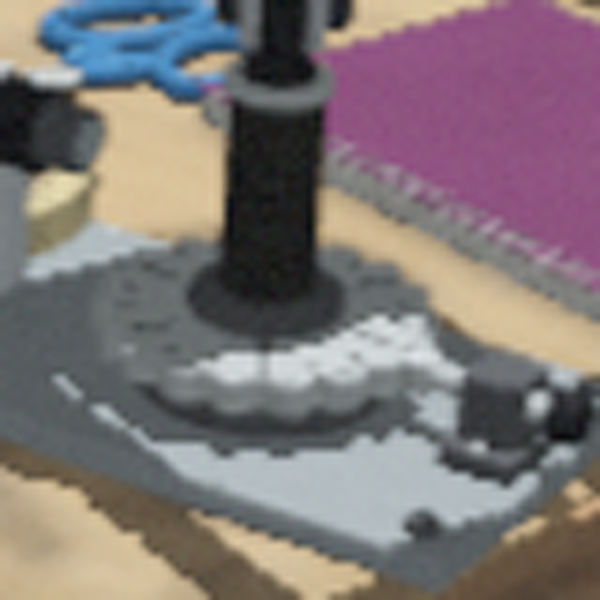

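View pics/top7.png

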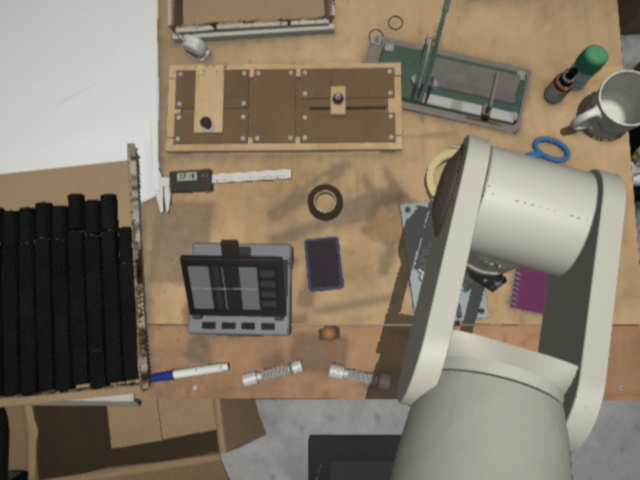

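View pics/b6.png

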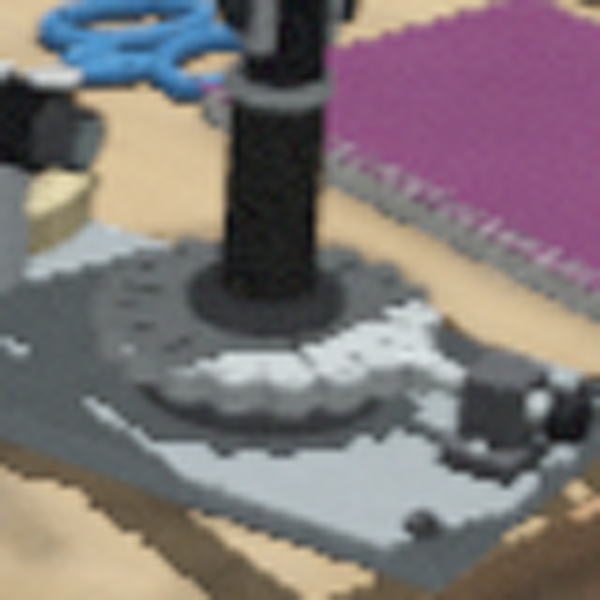

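>>> arm_command --pt "-0.05 -0.13 0" --pt "0 0 0" --pt "0 0 0" --twist '[0.015,0.015,0]'

```text
time: 15.4
tcp_pos: [0.5335, -0.0766, 0.1124]
eef_rot: [0.0, 0.886, -0.464, 0.0]
ft_force: [-1.5, -1.2, 7.2]
opening: 0.0099
```

```bash
python3 look.py pics/b8.png 350 430 200 280; python3 tilt.py; python3 - <<'E'
from h import *
import cv2
c=np.array([.5333,-.0768]); 
out=[]
for n in("scene0","last"):
    s=np.load(n+".npz"); T=np.linalg.inv(s["T"])
    xs=np.linspace(c[0]-.055,c[0]+.055,380); ys=np.linspace(c[1]+.055,c[1]-.055,380)
    X,Y=np.meshgrid(xs,ys) # right=+x, up=+y
    p=np.stack([X,Y,np.full_like(X,.031),np.ones_like(X)],-1)@T.T
    u=(p[...,0]/p[...,2]*s["fx"]+s["cx"]).astype(np.float32);v=(p[...,1]/p[...,2]*s["fy"]+s["cy"]).astype(np.float32)
    im=cv2.remap(s["color"],u,v,cv2.INTER_CUBIC)
    im=cv2.createCLAHE(4,(4,4)).apply(cv2.cvtColor(im,cv2.COLOR_BGR2GRAY)); out.append(im)
cv2.imwrite("pics/rect8.png",np.hstack(out))
E
```

```text
15.4 [ 0.5335 -0.0766  0.1124] [ 2.000e-04  8.861e-01 -4.635e-01  4.000e-04] [-1.5 -1.2  7.2] [-0.02 -0.05  0.1 ] 0.009922334281480968 q6 2.249623825991007
inliers 4704 5326 n [-0.702  0.008  0.713] tilt deg 44.56 c [0.496 0.266 0.087]
```

View pics/rect8.png

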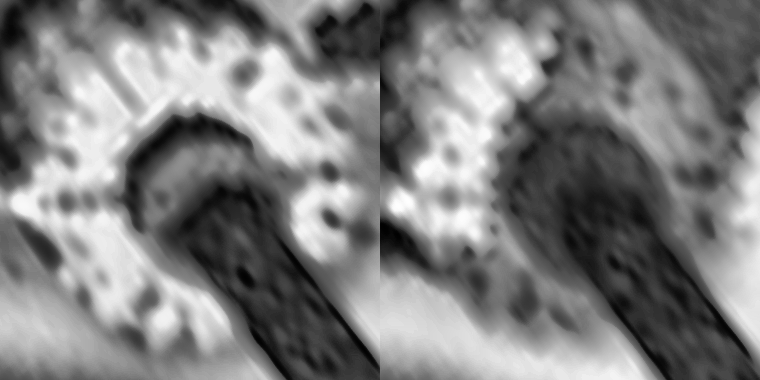

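>>> arm_command --pt "0 0 0" --pt "0 0 0" --pt "0 0 0" --pt "0 0 0" --twist '[-0.008,0,0,0]'

```text
time: 15.78
tcp_pos: [0.5335, -0.0766, 0.1124]
eef_rot: [0.0, 0.888, -0.46, 0.0]
ft_force: [-0.5, -0.7, 6.7]
opening: 0.0101
```

```bash
python3 look.py pics/b9.png 180 480 170 390; python3 tilt.py; python3 - <<'E'
import numpy as np,cv2
a=cv2.imread("pics/b5.png");b=cv2.imread("pics/b9.png")
ims=[cv2.resize(cv2.imread(f"pics/{n}.png")[280:440,80:480],(380,152)) for n in("b5","b6","b7","b8")]
cv2.imwrite("pics/cmp.png",np.vstack([np.hstack(ims[:2]),np.hstack(ims[2:])]))
E
```

```text
15.7833 [ 0.5335 -0.0766  0.1124] [ 2.000e-04  8.881e-01 -4.596e-01  4.000e-04] [-0.5 -0.7  6.7] [ 0.05 -0.13  0.12] 0.010133340593035322 q6 2.2406283125076976
inliers 4712 5318 n [-0.704  0.011  0.71 ] tilt deg 44.72 c [0.496 0.267 0.086]
```

View pics/cmp.png

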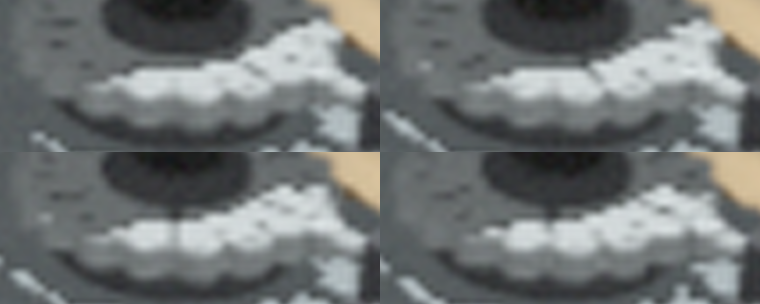

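View pics/b9.png

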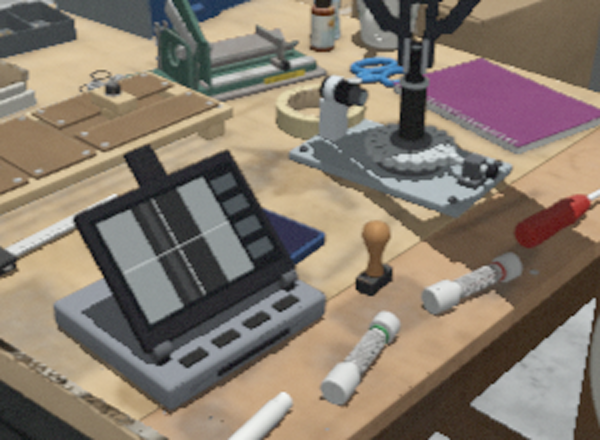

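```bash
python3 -c "
from bench import manip
print(manip.finish_job())"
```

```text
the job is handed in; nothing more can be done
None
```

I tilted the screen to about 45° and turned the spindle clockwise to the third notch. I then handed the job in at 15.8 s, still gripping the wing.

- **Screen:** I raised it by its tab along the arc and let go. It stands by itself. Plane fits to the depth image gave 44.6–44.9° after release, and 44.7° just before hand-in.
- **Spindle:** I turned it in three separate 20° clicks. The tool has turned 1.07 rad in all. That includes a final +0.03 and −0.008 rad correction, because the wrist torque showed the wing lagging slightly in the grip. Torque about the spindle went from −0.24 N m before that correction to about +0.1 N m after it, not to zero.
- **Notch check:** In the close-ups, a long line on the index plate moves on with each click, which fits three clicks. The rectified view of the plate was too noisy to confirm the angle. The jaw opening stayed at about 10 mm, so the wing did not slip round in the grip.
- **Other objects:** In the last picture the stamp is standing and the ink pad looks unmoved. The tape roll was in place in the earlier top view. The highest wrist force I read was about 18 N.

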